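# Close a split potting mould and snap its draw latch

## Task

Close the split potting mould for the next pour. Push the sliding half along its guide pins until it presses firmly, with some 10 N, on the rubber seal of the fixed half, drop the latch's loop behind the hook of the keeper, then push the red-faced lever over centre until it lies down flat and stays. Feel your way: before the latch takes the load do not crush the seal or force the loop (25 N at most), push the lever with the fingertips without gripping it and never harder than 40 N, and leave the vial, the cup and the tweezers beside the mould alone.

Things in the scene. Friction and masses are not known exactly. Their poses are not given: they have to be found in the camera images.
- mould: Aluminium potting mould in two halves on a dark steel plate 184 x 108 x 10 mm, too heavy to move. Origin: on the bench under the fixed half's parting face, mid-width. x points from the fixed to the sliding half, y along the parting face, z up. Fixed half: x -78 to 0, y -48 to 48, top z = 50 mm. Guide pins, 8 mm, at y = -34 and 34, z = 18, reach to x = 82 mm. The tan connectors in its pockets are fixed.
- lever_pin (a point): Pin of the latch lever, on the fixed half's top: along the mould's y, at x = -18, z = 65 mm of the mould, 15 mm above the half's top. With the lever at its open stop the loop's hinge stands at x = -22, z = 79 mm of the mould. Only the latch and the keeper stand higher than 53 mm.
- seal: Black rubber seal in the fixed half's face (y -13 to 13, z 14 to 46 mm). Origin at the mould's origin: it does not show how far the rubber stands proud. Its free face stands 3.5 to 5.7 mm out of the parting face, another amount each time, so meeting it must be felt; it yields about 50 N a mm.
- half: Sliding half, 45 mm along x, 96 along y, top z = 50 mm, about 0.8 kg; slides only along the mould's x with a drag of about 3 N and stays where left. Origin: at bench level under the middle of its parting face; axes as the mould's. Its face starts 19 to 35 mm from the fixed half's face; drawn home by the latch it is 1 to 3 mm from it, the seal then squeezed 1 to 3 mm.
- half_back (a point): Middle of the sliding half's back face (the face to push; it looks to the mould's +x), 40 mm above the bench, 10 mm below the half's top. Free space behind it between the guide pins.
- keeper: Steel keeper, 20 mm wide, on the sliding half's top, moving with it; origin and axes as half. A foot (x 2 to 26, top z = 62 mm) carries an upright (x 3 to 9) whose lip overhangs to x = 11.5 mm from z = 69 to 72.5 mm. The loop's bar must come down behind the lip, bar centre at x = 14.5 mm or more, onto the foot, and is then drawn back under the lip.
- keeper_seat (a point): Where the middle of the loop's bar lies when hooked and tight: 12 mm behind the sliding half's parting face, z = 65 mm, 3 mm above the keeper's foot.
- loop: Steel wire loop, hinged on the lever 15 mm from its pin. Origin on that hinge; own x points to its bar, 46 mm away. Legs 5 mm thick, 28 mm between centres. The 6 mm bar along y has a dark round knob (9 mm across, 4 long) at each end: pinch the two, 36 mm over all, along the mould's y; they spin on the bar, so the loop turns freely. It starts leaning back on the lever; past upright it falls forward.
- loop_bar (a point): Middle of the loop's bar. With the lever at its open stop (1.5), the loop down and the sliding half on its seal, the bar reaches 2 to 5 mm past the point where it clears the keeper's lip; with the lever farther closed it does not reach.
- lever (a joint): Latch lever: 0 flat and shut (handle towards the mould's -x), growing as it rises; 1.5 is the open stop, handle nearly upright. Starts at 0.8 to 1.1. Pulling the loop to the mould's +x swings it to the open stop; it stays where left (about 1 N at the handle). Loop hooked: load from about 1.0 down, most near 0.6 (3 to 9 N at the handle), dead centre at 0.21, then it snaps to 0 by itself.
- handle: Lever's steel handle, 18 mm wide, 4 thick, red inlay on the face to push. Origin on the lever's pin; at lever 0 its axes are the mould's and it runs along its own -x, from 2 to 68 mm, pushed face at own z = 6 mm. It turns about y with the lever.
- handle_press (a point): Point on the handle's pushed face, 46 mm from the pin: push here square to the face (at first towards the mould's -x and down, in the end straight down).
- vial: Amber sample vial with black cap, 25 mm across, 51 mm high, upright beside the mould; origin at its underside. Leave alone.
- cup: Small clear cup, black inside at the bottom, clear rim, 58 mm across, 46 mm high; origin at its underside. Leave alone.
- tweezers: Steel tweezers, 125 x 14 x 10 mm, lying on the bench; origin at the underside. Leave alone.

How it is judged:
By the outcome, as a careful person would: the job done as asked, in the order asked, and still so for the second after the job is handed in, with the robot touching nothing.
It also fails if it takes over 69 s, if anything falls off the work surface, if the arm or the gripper's body presses on something with over 40 N, if the wrist force passes 120 N, or if a joint passes its speed limit or range.

## Robot

A 7-joint arm with a two-finger parallel gripper is mounted at the origin on the work surface; the furniture and walls round the work are solid. World frame = base frame: x ahead of the robot, y to its left, z up, the work surface at z = 0. Lengths are in m, angles in rad, forces in N, time in s.
With the tool pointing down it reaches from about 0.4 to 0.925 m from the base axis. Payload 5.6 kg.
Tool frame: the origin (TCP) lies midway between the tips of the shut fingers; the grasp point (between the pads) lies 19 mm behind it; z points along the fingers, y is the line along which they close (so a half turn about z gives the same grasp; the last joint's range is limited). The gripper opens to 85 mm and grips with 20 to 120 N. Pads are 22 mm wide; open, the fingers measure 114 mm over their backs; the gripper's body (76 mm by 85 mm) begins 54 mm behind the grasp point. The pads swing forward as they close: fully open they stand 13 mm farther back than shut.
Start: joints at [1.171, 0.468, -0.012, 1.603, 0.006, 1.071, -0.056], TCP at [0.227, -0.609, 0.231] pointing down, gripper open.
Joint ranges: [-2.53, 2.53], [-0.31, 2.02], [-1.57, 1.55], [0.28, 2.44], [-1.29, 4.43], [0.15, 1.84], [-2.92, 2.92]. Speed limits (rad/s): [2.57, 2.57, 3.14, 3.14, 3.14, 3.14, 3.14].

## Interface

Orientations are given as a rotation vector (axis times angle).
In Python, from cell import robot, eyes gives the robot as it stands. The module is installed in compiled form; this text tells all that it offers.
- The arm moves only by the tool carry_out, never from a script. Its argument "plan" is a list of rows, each a list of 4 numbers: the shift along the world's x, y, z in mm, then the turn about the world's z in degrees. A call has 1 to 8 rows; each row shifts and turns the commanded pose from where the row before left it; what a row does not reach is not made up. A row lasts 1/12 s, in which the tool goes at most 41.7 mm and 7.16 degrees, less where a joint would pass 70% of its speed; a pose out of reach is approached as far as the arm can. A call is refused whole if a number of a shift passes 41.7 or a number of a turn 7.16, either way. A call with a gripper value outside its range is refused whole. "hand" is the finger opening in mm, from 0 to 85.4, set as the call begins (left out, the last holds). The fingers move at their own pace and stop on an object; "grip_force" is the grip in N (left out, the last holds). Time passes only in rows, so rows that do not move let the fingers close. It gives the time, the measured TCP pose, the force, the opening and the grip force at its end, in the units of the state.
- robot.sense(): the state, without advancing time (a new reading comes with each control period).
- eyes.camera(name): name is "scene" or "side" or "wrist"; returns (picture, depth): 384x512x3 uint8, blue, green, red; 384x512 float32, m along the optical axis (not along the pixel's ray), 0 where there is no reading.
- eyes.calibration(name): a dict with "fx", "fy", "cx", "cy" (pixels), "R" (3x3) and "t" (3): a world point X has camera coordinates R X + t. Camera axes: x right, y down, z forward; pixel columns grow to the right and rows downward; lengths in m; the calibration is good to about 2 mm. A picture is of the moment at which its call begins: read the wrist's pose just before it. calibration takes no time and is no camera call; for the wrist camera it gives the pose at the moment of the call.
- robot.finish_job(): hands the job in; it is judged then, once.
The state is a dict: "time": time; "joints": joint angles; "dq": joint speeds; "joint_efforts": joint torques, N m; "tcp_pos": TCP position; "orientation": TCP orientation; "ft_force": force on the tool from outside, world axes, zero at the start; "moment": the same for the moment, N m; "grip_width": finger opening in m; "grasp_force": force on a finger pad.
Only numpy, scipy, OpenCV 4.12 (cv2) and the standard library are available. Lean on these libraries where they do the work, as an engineer would, in place of code of your own. Each camera call takes 0.05 s, during which the arm holds its last target. There are 200 camera calls.

## Working session

There is one attempt and no reset: what is moved stays moved. The work goes in short steps, Python scripts to look and compute and a tool call to move; the robot and the scene stay as the last step left them, time stands still between calls to the robot, and variables do not carry over. Pictures are saved under pics/ and viewed, at most 10 in all, crops included, and the job is handed in when it is done.

Besides the shell and the picture viewer there is one more tool, called after "Request:" by a JSON object that holds its "op" and its "data", one argument or row to a line. carry_out: Moves the arm, as the interface text tells. Its arguments: {"type":"object","properties":{"plan":{"type":"array"},"hand":{"type":"number"},"grip_force":{"type":"number"}},"required":["plan"]}

```bash
mkdir -p pics; cat > h.py <<'E'
import numpy as np, cv2
from cell import robot, eyes
def px2w(c,u,v,d):
    p=np.array([(u-c['cx'])/c['fx']*d,(v-c['cy'])/c['fy']*d,d]); R=np.array(c['R']); return R.T@(p-np.array(c['t']))
def w2px(c,X):
    p=np.array(c['R'])@np.array(X)+np.array(c['t']); return np.array([c['fx']*p[0]/p[2]+c['cx'],c['fy']*p[1]/p[2]+c['cy']])
E
python3 - <<'E'
from h import *
ims=[]
for n in("scene","side"):
    im,d=eyes.camera(n); c=eyes.calibration(n); np.savez(f'{n}.npz',im=im,d=d,**c); 
    cv2.imwrite(f'pics/{n}0.png',cv2.resize(im,(800,600),interpolation=cv2.INTER_CUBIC))
    print(n,c)
print(robot.sense())
E
```

```text
scene {'fx': 485.41503284803133, 'fy': 485.41503284803133, 'cx': 257.96245078897783, 'cy': 194.39408807572468, 'R': array([[-0.0822001 ,  0.99652658, -0.0133383 ],
       [ 0.83555539,  0.06161483, -0.5459403 ],
       [-0.54322218, -0.05602124, -0.8377179 ]]), 't': array([ 0.37652643, -0.45100837,  1.26050711])}
side {'fx': 367.30032343737867, 'fy': 367.30032343737867, 'cx': 259.14506965192555, 'cy': 190.38948131840053, 'R': array([[ 0.86574939, -0.49994727, -0.02303736],
       [-0.25130555, -0.39445209, -0.88388521],
       [ 0.43280886,  0.7710125 , -0.46713618]]), 't': array([-0.68408901,  0.0925508 ,  0.86041929])}
{'time': 0.1, 'joints': array([ 1.17097264,  0.46832191, -0.0115863 ,  1.60355882,  0.00601627,
        1.07139868, -0.05627951]), 'dq': array([-0.00160858, -0.00332692, -0.0014666 , -0.00320627, -0.00130551,
        0.00084036,  0.00086146]), 'joint_efforts': array([ 1.79059269e-03, -5.33515048e+01,  2.18370545e-02, -2.51963729e+01,
        1.14427062e-02,  4.33009773e-03, -2.27453555e-06]), 'tcp_pos': array([ 0.22678804, -0.60860087,  0.23040101]), 'orientation': array([-3.09016883e+00, -5.57166858e-01,  6.74759143e-04]), 'ft_force': array([-0.00948909,  0.30958157,  0.47132419]), 'moment': array([-0.02611926, -0.01768407, -0.00277079]), 'grasp_force': 0.0, 'grip_width': 0.08583409915090852}
```

View pics/scene0.png

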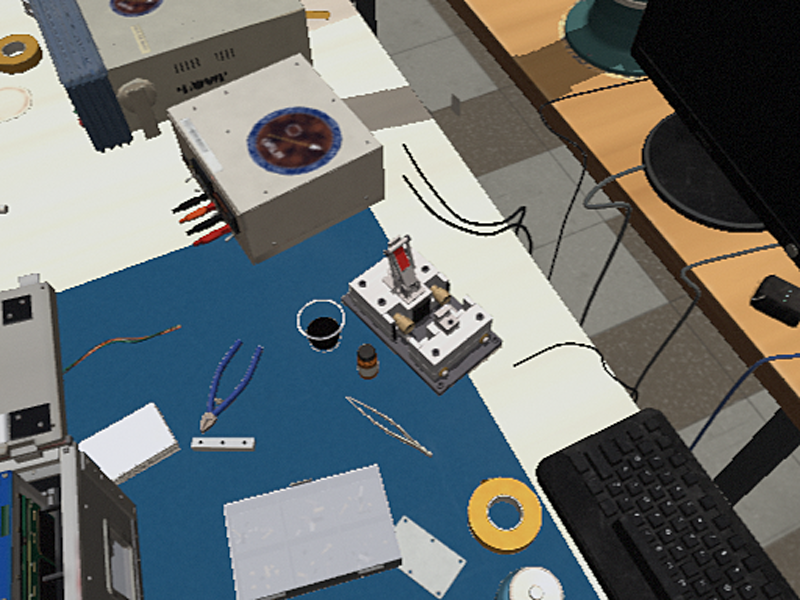

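View pics/side0.png

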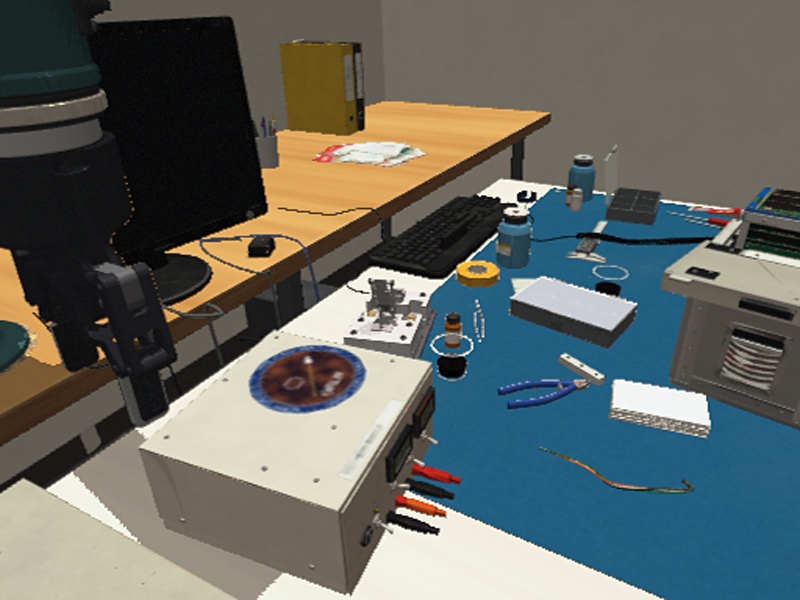

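The scene view shows the mould around (425,315), with the red-faced lever at (402,255), the keeper at (447,318) and the sliding half at (455,350). The cup is at (322,328), the vial at (367,360) and the tweezers at (390,425). The box stands behind the mould.

```bash
python3 - <<'E'
from h import *
z=np.load('scene.npz'); im=z['im'];d=z['d']
cv2.imwrite('pics/c0.png',cv2.resize(im[140:256,212:332],None,fx=5,fy=5,interpolation=cv2.INTER_CUBIC))
c=z
v,u=np.mgrid[140:256,212:332]; D=d[140:256,212:332]
P=np.stack([(u-c['cx'])/c['fx']*D,(v-c['cy'])/c['fy']*D,D],-1)-c['t']; P=P@c['R']
ok=(D>0)&(abs(P[...,2]-.05)<.006)
ok=cv2.morphologyEx(ok.astype(np.uint8),cv2.MORPH_OPEN,np.ones((3,3)))
n,l,s,cc=cv2.connectedComponentsWithStats(ok)
for i in range(1,n):
    if s[i,4]<60: continue
    Q=P[l==i]; r=cv2.minAreaRect((Q[:,:2]*1000).astype(np.float32)); print(s[i],Q.mean(0),r, cv2.boxPoints(r).round(1).tolist())
E
```

```text
[  11   20   64   48 1228] [ 0.57294715 -0.34047083  0.05054717] ((565.3948364257812, -336.617431640625), (85.6434326171875, 96.99285125732422), 47.139652252197266) [[500.70001220703125, -335.0], [571.7999877929688, -401.0], [630.0999755859375, -338.20001220703125], [559.0, -272.20001220703125]]
[ 49  50  54  44 851] [ 0.63418195 -0.26796304  0.0503559 ] ((627.9530639648438, -269.96282958984375), (45.80134582519531, 97.33790588378906), 46.38835144042969) [[576.9000244140625, -253.0], [647.4000244140625, -320.1000061035156], [679.0, -287.0], [608.5, -219.8000030517578]]
[ 16  80  12  11 109] [ 0.66647861 -0.36631449  0.0507766 ] ((665.04345703125, -366.8124694824219), (20.612503051757812, 20.09872817993164), 7.36204195022583) [[653.5, -358.20001220703125], [656.0999755859375, -378.1000061035156], [676.5999755859375, -375.5], [674.0, -355.5]]
```

View pics/c0.png

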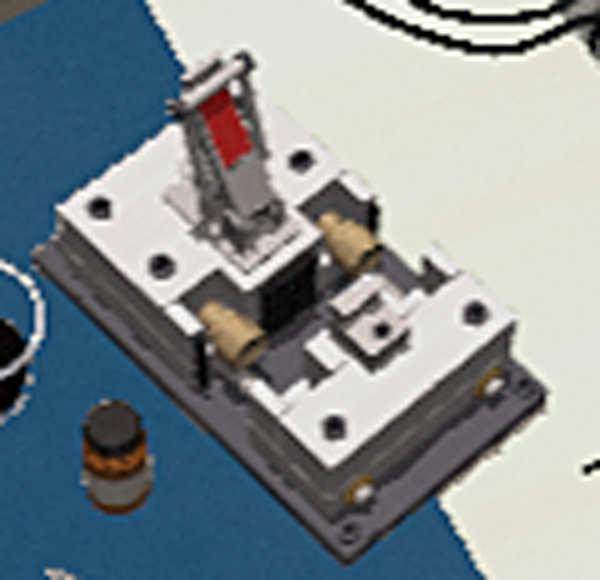

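```bash
python3 - <<'E'
from h import *
z=np.load('scene.npz');d=z['d'];c=z
P=lambda u,v:px2w(c,u,v,d[int(v),int(u)])
a=np.radians(46.8);ex=np.array([np.cos(a),np.sin(a)]);ey=np.array([-ex[1],ex[0]]);O=np.array([.5897,-.3112])
M=lambda p:np.r_[(p[:2]-O)@ex,(p[:2]-O)@ey,p[2]]*1000
for y in range(149,166,1):
    print(y,[tuple(M(P(x,y)).round().astype(int)) for x in range(245,266,2)])
print("box",[P(u,v).round(3) for u,v in((125,70),(120,100),(180,50),(230,100),(165,155))])
print("keeper, vial,cup",[M(P(u,v)).round(1) for u,v in((286,200),(288,206),(235,225),(202,200),(215,205))])
E
```

```text
149 [(np.int64(-135), np.int64(61), np.int64(2)), (np.int64(-134), np.int64(65), np.int64(0)), (np.int64(-131), np.int64(69), np.int64(-1)), (np.int64(-129), np.int64(73), np.int64(-2)), (np.int64(-126), np.int64(75), np.int64(-1)), (np.int64(-123), np.int64(79), np.int64(-2)), (np.int64(-120), np.int64(81), np.int64(-1)), (np.int64(-118), np.int64(85), np.int64(-3)), (np.int64(-114), np.int64(88), np.int64(-1)), (np.int64(-112), np.int64(91), np.int64(-2)), (np.int64(-108), np.int64(94), np.int64(-1))]
150 [(np.int64(-135), np.int64(61), np.int64(-1)), (np.int64(-132), np.int64(63), np.int64(0)), (np.int64(-128), np.int64(66), np.int64(2)), (np.int64(-127), np.int64(70), np.int64(-1)), (np.int64(-125), np.int64(74), np.int64(-3)), (np.int64(-121), np.int64(77), np.int64(-2)), (np.int64(-120), np.int64(82), np.int64(-5)), (np.int64(-40), np.int64(17), np.int64(125)), (np.int64(-111), np.int64(85), np.int64(0)), (np.int64(-108), np.int64(88), np.int64(1)), (np.int64(-107), np.int64(93), np.int64(-2))]
151 [(np.int64(-132), np.int64(58), np.int64(1)), (np.int64(-130), np.int64(62), np.
[... 7142 characters left out ...]
13)), (np.int64(-34), np.int64(-8), np.int64(109)), (np.int64(-33), np.int64(-4), np.int64(106)), (np.int64(-31), np.int64(-1), np.int64(106)), (np.int64(-31), np.int64(3), np.int64(102)), (np.int64(-29), np.int64(6), np.int64(101)), (np.int64(-32), np.int64(14), np.int64(91)), (np.int64(-28), np.int64(15), np.int64(93)), (np.int64(-49), np.int64(40), np.int64(50))]
box [array([ 0.348, -0.626,  0.112]), array([ 0.39 , -0.639,  0.065]), array([ 0.285, -0.52 ,  0.117]), array([ 0.418, -0.398,  0.111]), array([ 0.514, -0.522,  0.046])]
keeper, vial,cup [array([42. ,  8.4, 61.2]), array([54.9,  1. , 63.6]), array([ 13.5, -91.4,  50.1]), array([-97.3, -86.4,   0.7]), array([-72.1, -73.9,  -2. ])]
```

Request:
{"op": "carry_out", "data": {
  "plan": [
    [27.6, 23.8, 0, 1.65],
    [27.6, 23.8, 0, 1.65],
    [27.6, 23.8, 0, 1.65],
    [27.6, 23.8, 0, 1.65],
    [27.6, 23.8, 0, 1.65],
    [27.6, 23.8, 0, 1.65],
    [27.6, 23.8, 0, 1.65],
    [27.6, 23.8, 0, 1.65]
  ],
  "hand": 0
}}

```text
time: 0.77
tcp_pos: [0.4487, -0.4172, 0.231]
orientation: [-3.006, -0.911, 0.001]
ft_force: [0.7, -0.8, 1.1]
grip_width: -0.0004
grasp_force: 0.0
```

Request:
{"op": "carry_out", "data": {
  "plan": [
    [27.6, 23.8, 0, 1.65],
    [27.6, 23.8, 0, 1.65],
    [27.6, 23.8, 0, 1.65],
    [27.6, 23.8, 0, 1.65],
    [27.6, 23.8, 0, 1.65],
    [27.6, 23.8, 0, 1.65],
    [27.6, 23.8, 0, 1.65],
    [27.6, 23.8, 0, 1.65]
  ]
}}

```text
time: 1.43
tcp_pos: [0.6694, -0.227, 0.2307]
orientation: [-2.882, -1.25, 0.001]
ft_force: [1.0, 0.1, -0.1]
grip_width: -0.0001
grasp_force: 0.0
```

```bash
cat >> h.py <<'E'
a=np.radians(46.8);ex=np.array([np.cos(a),np.sin(a)]);ey=np.array([-ex[1],ex[0]]);O=np.array([.5897,-.3112])
M=lambda p:np.r_[(p[:2]-O)@ex,(p[:2]-O)@ey,p[2]]*1000
W=lambda m:np.r_[(O*1000+m[0]*ex+m[1]*ey),m[2]]
def st():
    s=robot.sense(); r=cv2.Rodrigues(s['orientation'])[0]; f=s['ft_force']
    print('t',round(s['time'],2),'w',(s['tcp_pos']*1000).round(1),'m',M(s['tcp_pos']).round(1),'yawY',np.degrees(np.arctan2(r[1,1],r[0,1])).round(1),'tilt',r[:,2].round(3),'Fm',np.r_[f[:2]@ex,f[:2]@ey,f[2]].round(1),'g',s['grip_width'],s['grasp_force'])
E
python3 - <<'E'
from h import *
st()
im,d=eyes.camera('wrist'); c=eyes.calibration('wrist'); np.savez('w1.npz',im=im,d=d,**c)
cv2.imwrite('pics/w1.png',cv2.resize(im,(800,600)))
E
```

```text
t 1.43 w [ 669.4 -227.   230.7] m [116.   -0.5 230.7] yawY -43.1 tilt [-0.001  0.    -1.   ] Fm [ 0.7 -0.7 -0.1] g -0.0001362388955039739 0.0
```

View pics/w1.png

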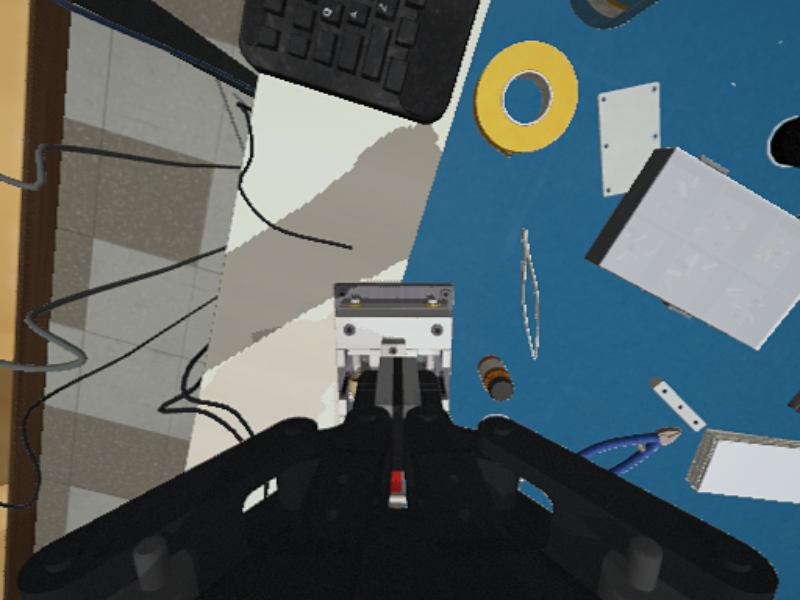

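The wrist view shows the half's back edge at row 318 and level, so the yaw is right, with the mould centred at column 394. I'll descend behind the half next.

Request:
{"op": "carry_out", "data": {
  "plan": [
    [0, 0, -32, 0],
    [0, 0, -32, 0],
    [0, 0, -32, 0],
    [0, 0, -32, 0],
    [0, 0, -32, 0],
    [0, 0, -32, 0],
    [0, 0, 0, 0]
  ]
}}

```text
time: 2.07
tcp_pos: [0.6629, -0.227, 0.0312]
orientation: [-2.875, -1.245, 0.016]
ft_force: [-1.9, 0.7, -1.0]
grip_width: -0.0002
grasp_force: 0.0
```

Request:
{"op": "carry_out", "data": {
  "plan": [
    [-4.1, -4.4, 0, 0],
    [-4.1, -4.4, 0, 0],
    [-2.7, -2.9, 0, 0],
    [-2.7, -2.9, 0, 0],
    [-1.4, -1.5, 0, 0],
    [-1.4, -1.5, 0, 0],
    [-1.4, -1.5, 0, 0],
    [0, 0, 0, 0]
  ]
}}

```text
time: 2.73
tcp_pos: [0.6519, -0.2471, 0.0404]
orientation: [2.882, 1.249, 0.004]
ft_force: [1.5, 2.1, 0.7]
grip_width: -0.0003
grasp_force: 1.0
```

```bash
python3 -c "
from h import *
st()"
```

```text
t 2.73 w [ 651.9 -247.1   40.4] m [89.3 -1.5 40.4] yawY -43.1 tilt [ 0.003  0.    -1.   ] Fm [2.5 0.4 0.7] g -0.00029127894974612854 0.9720510430634022
```

Request:
{"op": "carry_out", "data": {
  "plan": [
    [-1.9, -2.0, 0, 0],
    [-1.9, -2.0, 0, 0],
    [-1.9, -2.0, 0, 0],
    [-1.9, -2.0, 0, 0],
    [-1.9, -2.0, 0, 0],
    [-1.9, -2.0, 0, 0],
    [-1.9, -2.0, 0, 0],
    [-1.0, -1.1, 0, 0]
  ]
}}

```text
time: 3.4
tcp_pos: [0.6359, -0.263, 0.0392]
orientation: [-2.883, -1.248, 0.001]
ft_force: [3.1, 2.2, 1.9]
grip_width: 0.0001
grasp_force: 1.5
```

Request:
{"op": "carry_out", "data": {
  "plan": [
    [-0.5, -0.5, 0, 0],
    [-0.5, -0.5, 0, 0],
    [-0.4, -0.4, 0, 0],
    [0, 0, 0, 0]
  ]
}}

```text
time: 3.73
tcp_pos: [0.635, -0.264, 0.0392]
orientation: [2.883, 1.249, -0.0]
ft_force: [2.9, 1.4, 1.2]
grip_width: -0.0003
grasp_force: 1.3
```

```bash
python3 -c "
from h import *
st()"
```

```text
t 3.73 w [ 635.  -264.    39.2] m [65.4 -0.7 39.2] yawY -43.2 tilt [-0. -0. -1.] Fm [ 3.  -1.1  1.2] g -0.000289874844614579 1.2685136497020721
```

Request:
{"op": "carry_out", "data": {
  "plan": [
    [-0.5, -0.5, 0, 0],
    [-0.5, -0.5, 0, 0],
    [-0.3, -0.3, 0, 0],
    [0, 0, 0, 0]
  ]
}}

```text
time: 4.07
tcp_pos: [0.6337, -0.2653, 0.0392]
orientation: [2.883, 1.248, -0.0]
ft_force: [2.6, 1.6, 0.1]
grip_width: -0.0001
grasp_force: 1.4
```

Request:
{"op": "carry_out", "data": {
  "plan": [
    [-0.2, -0.2, 0, 0],
    [-0.2, -0.2, 0, 0],
    [0, 0, 0, 0]
  ]
}}

```text
time: 4.32
tcp_pos: [0.6337, -0.2653, 0.0392]
orientation: [2.883, 1.249, 0.001]
ft_force: [3.7, 1.6, -0.8]
grip_width: 0.0001
grasp_force: 2.1
```

Request:
{"op": "carry_out", "data": {
  "plan": [
    [-0.2, -0.2, 0, 0],
    [0, 0, 0, 0]
  ]
}}

```text
time: 4.48
tcp_pos: [0.6336, -0.2654, 0.0392]
orientation: [2.883, 1.249, 0.001]
ft_force: [4.7, 3.0, -1.5]
grip_width: -0.0001
grasp_force: 2.4
```

Request:
{"op": "carry_out", "data": {
  "plan": [
    [-0.2, -0.2, 0, 0],
    [0, 0, 0, 0]
  ]
}}

```text
time: 4.65
tcp_pos: [0.6336, -0.2654, 0.0392]
orientation: [-2.883, -1.249, -0.002]
ft_force: [4.9, 1.9, -2.1]
grip_width: -0.0001
grasp_force: 2.6
```

Request:
{"op": "carry_out", "data": {
  "plan": [
    [-0.4, -0.4, 0, 0],
    [-0.4, -0.4, 0, 0],
    [0, 0, 0, 0]
  ]
}}

```text
time: 4.9
tcp_pos: [0.6335, -0.2654, 0.0392]
orientation: [-2.882, -1.25, -0.004]
ft_force: [6.5, 3.3, -2.1]
grip_width: -0.0001
grasp_force: 3.5
```

Request:
{"op": "carry_out", "data": {
  "plan": [
    [-0.4, -0.4, 0, 0],
    [-0.4, -0.4, 0, 0],
    [0, 0, 0, 0]
  ]
}}

```text
time: 5.15
tcp_pos: [0.6335, -0.2655, 0.0393]
orientation: [-2.882, -1.251, -0.007]
ft_force: [8.4, 3.4, -3.8]
grip_width: -0.0002
grasp_force: 4.4
```

```bash
python3 -c "
from h import *
st()"
```

```text
t 5.15 w [ 633.5 -265.5   39.3] m [63.3 -0.6 39.3] yawY -43.1 tilt [ 0.004  0.002 -1.   ] Fm [ 8.2 -3.8 -3.8] g -0.00017114669204803512 4.374922855786281
```

Request:
{"op": "carry_out", "data": {
  "plan": [
    [-0.3, -0.8, 0, 0],
    [-0.3, -0.8, 0, 0],
    [-0.2, -0.5, 0, 0],
    [0, 0, 0, 0],
    [0, 0, 0, 0]
  ]
}}

```text
time: 5.57
tcp_pos: [0.6334, -0.2656, 0.0393]
orientation: [-2.88, -1.252, -0.009]
ft_force: [9.2, 6.6, -3.1]
grip_width: 0.0002
grasp_force: 5.8
```

```bash
python3 -c "
from h import *
st()"
```

```text
t 5.57 w [ 633.4 -265.6   39.3] m [63.2 -0.6 39.3] yawY -43.0 tilt [ 0.005  0.004 -1.   ] Fm [11.1 -2.2 -3.1] g 0.00021470662311071691 5.803816422703676
```

Request:
{"op": "carry_out", "data": {
  "plan": [
    [-0.4, -0.8, 0, 0],
    [-0.4, -0.8, 0, 0],
    [0, 0, 0, 0],
    [0, 0, 0, 0]
  ]
}}

```text
time: 5.9
tcp_pos: [0.6334, -0.2656, 0.0394]
orientation: [-2.878, -1.253, -0.012]
ft_force: [11.3, 9.6, -3.3]
grip_width: 0.0
grasp_force: 7.0
```

```bash
python3 -c "
from h import *
st()"
```

```text
t 5.9 w [ 633.4 -265.6   39.4] m [63.1 -0.6 39.4] yawY -43.0 tilt [ 0.006  0.006 -1.   ] Fm [14.8 -1.7 -3.3] g 4.026377610338527e-05 7.01146065262833
```

Request:
{"op": "carry_out", "data": {
  "plan": [
    [10, 11, 0, 0],
    [14, 15, 0, 0],
    [0, 0, 33, 0],
    [0, 0, 33, 0],
    [0, 0, 33, 0],
    [0, 0, 33, 0],
    [0, 0, 0, 0]
  ]
}}

```text
time: 6.48
tcp_pos: [0.6564, -0.2475, 0.1789]
orientation: [2.876, 1.244, 0.009]
ft_force: [2.0, 0.5, 0.3]
grip_width: 0.0
grasp_force: 0.0
```

```bash
python3 - <<'E'
from h import *
st()
im,d=eyes.camera('scene')
c=eyes.calibration('scene')
v,u=np.mgrid[140:256,212:332]; D=d[140:256,212:332]
P=np.stack([(u-c['cx'])/c['fx']*D,(v-c['cy'])/c['fy']*D,D],-1)-c['t']; P=P@c['R']
ok=(D>0)&(abs(P[...,2]-.05)<.006)
ok=cv2.morphologyEx(ok.astype(np.uint8),cv2.MORPH_OPEN,np.ones((3,3)))
n,l,s,cc=cv2.connectedComponentsWithStats(ok)
for i in range(1,n):
    if s[i,4]<60: continue
    Q=P[l==i]; m=np.array([M(q) for q in Q]); print(s[i,4],np.percentile(m,[0,1,5,50,95,99,100],axis=0).round(1).tolist())
cv2.imwrite('pics/s2.png',cv2.resize(im[110:256,182:332],None,fx=4,fy=4,interpolation=cv2.INTER_CUBIC))
E
```

```text
t 6.48 w [ 656.4 -247.5  178.9] m [ 92.1  -5.  178.9] yawY -43.2 tilt [ 0.008 -0.005 -1.   ] Fm [ 1.7 -1.1  0.3] g 2.2917169764188707e-05 0.0
1940 [[-76.0, -48.3, 44.0], [-73.8, -47.6, 44.7], [-68.1, -46.4, 46.7], [-7.4, -13.5, 50.6], [50.2, 42.1, 53.8], [52.0, 46.7, 55.1], [52.8, 48.8, 56.0]]
108 [[1.0, -103.4, 44.2], [1.2, -103.3, 44.7], [3.8, -102.5, 46.0], [12.4, -93.5, 51.2], [21.1, -84.8, 53.5], [21.8, -83.7, 54.1], [22.0, -82.3, 54.8]]
```

View pics/s2.png

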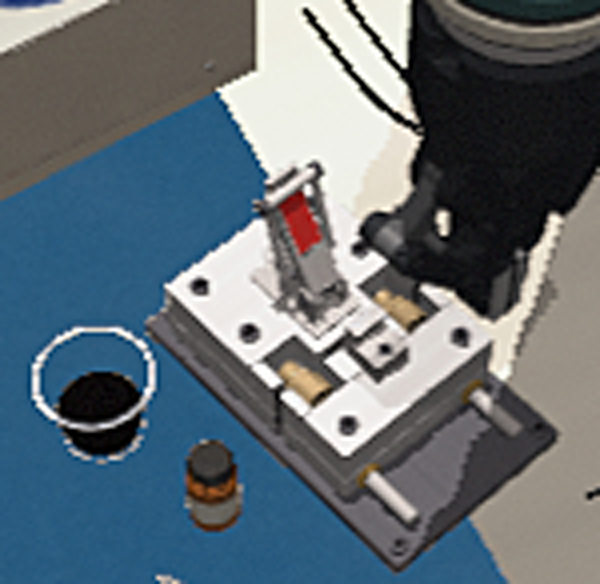

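The half is on the seal and stayed there. The loop still leans back on the lever, with its bar at about (290,185) in this crop. I'll open the hand and move over the bar.

Request:
{"op": "carry_out", "data": {
  "plan": [
    [-19, -18.9, 0, 0],
    [-19, -18.9, 0, 0],
    [-19, -18.9, 0, 0],
    [-19, -18.9, 0, 0],
    [-19, -18.9, 0, 0],
    [0, 0, 0, 0],
    [0, 0, 0, 0],
    [0, 0, 0, 0]
  ],
  "hand": 80,
  "grip_force": 20
}}

```text
time: 7.2
tcp_pos: [0.5579, -0.3395, 0.1701]
orientation: [-2.881, -1.247, 0.003]
ft_force: [1.4, 0.2, -0.5]
grip_width: 0.0801
grasp_force: 0.0
```

```bash
echo 'O=O+.0018*ex' >> h.py; python3 -c "
from h import *
st()"
```

```text
t 7.2 w [ 557.9 -339.5  170.1] m [-44.2   3.8 170.1] yawY -43.2 tilt [-0.002  0.001 -1.   ] Fm [ 1.1 -0.9 -0.5] g 0.08006639611516625 0.0
```

Request:
{"op": "carry_out", "data": {
  "plan": [
    [2.6, -2.4, -20, 0],
    [0, 0, -20, 0],
    [0, 0, -20, 0],
    [0, 0, 0, 0],
    [0, 0, 0, 0]
  ]
}}

```text
time: 7.62
tcp_pos: [0.5612, -0.3404, 0.1099]
orientation: [-2.879, -1.25, 0.003]
ft_force: [0.6, 0.4, 1.5]
grip_width: 0.0802
grasp_force: 0.0
```

```bash
python3 - <<'E'
from h import *
st()
im,d=eyes.camera('scene')
cv2.imwrite('pics/s3.png',cv2.resize(im[110:236,192:322],None,fx=4.5,fy=4.5,interpolation=cv2.INTER_CUBIC))
E
```

```text
t 7.62 w [ 561.2 -340.4  109.9] m [-42.6   0.8 109.9] yawY -43.0 tilt [-0.003  0.002 -1.   ] Fm [ 0.7 -0.1  1.5] g 0.08016350325610656 0.0
```

View pics/s3.png

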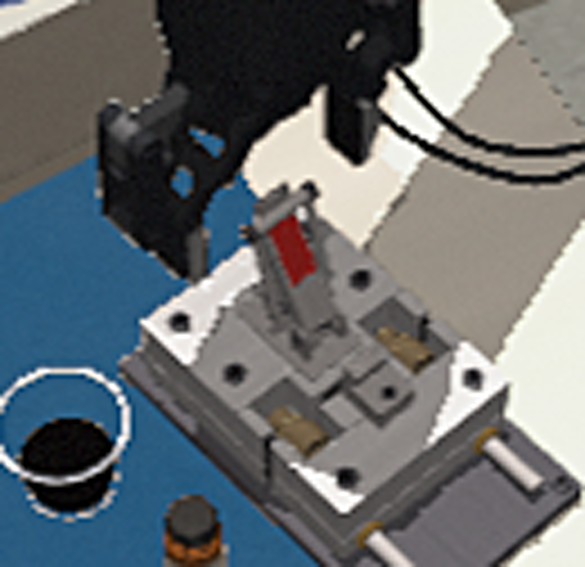

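Request:
{"op": "carry_out", "data": {
  "plan": [
    [0, 0, 0, 0],
    [0, 0, 0, 0],
    [0, 0, 0, 0],
    [0, 0, 0, 0],
    [0, 0, 0, 0],
    [0, 0, 0, 0]
  ],
  "hand": 30,
  "grip_force": 30
}}

```text
time: 8.17
tcp_pos: [0.559, -0.3403, 0.1113]
orientation: [-2.878, -1.247, 0.006]
ft_force: [-7.0, 4.6, 5.1]
grip_width: 0.0348
grasp_force: 29.6
```

```bash
python3 -c "
from h import *
st()"
```

```text
t 8.17 w [ 559.  -340.3  111.3] m [-44.    2.5 111.3] yawY -43.1 tilt [-0.006  0.003 -1.   ] Fm [-1.5  8.2  5.1] g 0.03475132367917989 29.5582115650177
```

Request:
{"op": "carry_out", "data": {
  "plan": [
    [-1.0, 0.9, 0.5, 0],
    [-0.8, 0.8, 0.5, 0],
    [0, 0, 0, 0]
  ]
}}

```text
time: 8.42
tcp_pos: [0.559, -0.3395, 0.1118]
orientation: [-2.881, -1.249, 0.001]
ft_force: [-1.2, 3.2, -3.7]
grip_width: 0.0343
grasp_force: 30.7
```

```bash
python3 -c "
from h import *
st()"
```

```text
t 8.42 w [ 559.  -339.5  111.8] m [-43.4   3.  111.8] yawY -43.1 tilt [-0.001  0.001 -1.   ] Fm [ 1.5  3.1 -3.7] g 0.03434508037820571 30.705453157424927
```

Request:
{"op": "carry_out", "data": {
  "plan": [
    [3.4, 3.6, 1, 0],
    [3.4, 3.6, 1, 0],
    [3.4, 3.6, 0.5, 0],
    [0, 0, 0, 0]
  ]
}}

```text
time: 8.75
tcp_pos: [0.5703, -0.3278, 0.1144]
orientation: [-2.88, -1.251, 0.001]
ft_force: [-3.0, 3.1, -4.9]
grip_width: 0.0347
grasp_force: 30.7
```

```bash
python3 -c "
from h import *
st()"
```

```text
t 8.75 w [ 570.3 -327.8  114.4] m [-27.2   2.8 114.4] yawY -43.1 tilt [-0.001  0.001 -1.   ] Fm [ 0.2  4.3 -4.9] g 0.03472380468498023 30.704613626003265
```

Request:
{"op": "carry_out", "data": {
  "plan": [
    [3.4, 3.6, -0.5, 0],
    [3.4, 3.6, -0.5, 0],
    [3.4, 3.6, -0.5, 0],
    [3.4, 3.6, -1, 0],
    [0, 0, 0, 0]
  ]
}}

```text
time: 9.17
tcp_pos: [0.583, -0.3143, 0.1117]
orientation: [-2.881, -1.249, 0.003]
ft_force: [-4.6, 3.3, -3.1]
grip_width: 0.0341
grasp_force: 30.8
```

```bash
python3 -c "
from h import *
st()"
```

```text
t 9.17 w [ 583.  -314.3  111.7] m [ -8.7   2.7 111.7] yawY -43.1 tilt [-0.002  0.001 -1.   ] Fm [-0.7  5.6 -3.1] g 0.034069506194521655 30.806663632392883
```

Request:
{"op": "carry_out", "data": {
  "plan": [
    [4.6, 6.0, -3.0, 0],
    [4.6, 6.0, -3.2, 0],
    [3.1, 3.4, -4.5, 0],
    [3.1, 3.4, -4.8, 0],
    [0, 0, 0, 0]
  ]
}}

```text
time: 9.58
tcp_pos: [0.5983, -0.2976, 0.0959]
orientation: [2.882, 1.248, -0.003]
ft_force: [-5.4, -2.0, -2.7]
grip_width: 0.0341
grasp_force: 30.9
```

```bash
python3 -c "
from h import *
st()"
```

```text
t 9.58 w [ 598.3 -297.6   95.9] m [14.   3.  95.9] yawY -43.2 tilt [-0.001 -0.002 -1.   ] Fm [-5.2  2.6 -2.7] g 0.03406903396207216 30.865495204925537
```

Request:
{"op": "carry_out", "data": {
  "plan": [
    [2.0, 2.2, -5.5, 0],
    [1.7, 1.9, -5.5, 0],
    [0.8, 0.9, -4.5, 0],
    [0, 0, 0, 0]
  ]
}}

```text
time: 9.92
tcp_pos: [0.6023, -0.2935, 0.0808]
orientation: [2.883, 1.246, -0.003]
ft_force: [-6.0, -1.3, -0.7]
grip_width: 0.0345
grasp_force: 31.0
```

```bash
python3 - <<'E'
from h import *
st()
im,d=eyes.camera('scene'); im2,d2=eyes.camera('side'); 
a=cv2.resize(im[130:230,212:322],None,fx=4,fy=4,interpolation=cv2.INTER_CUBIC); b=cv2.resize(im2[165:235,210:290],(440,400),interpolation=cv2.INTER_CUBIC)
cv2.imwrite('pics/s4.png',cv2.resize(np.hstack([a,b[:a.shape[0]]]),(800,364)))
E
```

```text
t 9.92 w [ 602.3 -293.5   80.8] m [19.7  2.9 80.8] yawY -43.2 tilt [-0.002 -0.002 -1.   ] Fm [-5.   3.5 -0.7] g 0.03449672064749894 30.998809933662415
```

View pics/s4.png

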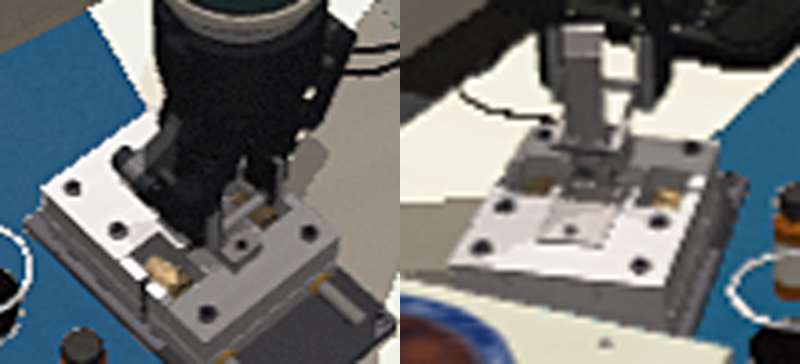

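Request:
{"op": "carry_out", "data": {
  "plan": [
    [0.5, 0.5, -5, 0],
    [0.3, 0.3, -5, 0],
    [0, 0, -3, 0],
    [0, 0, 0, 0]
  ]
}}

```text
time: 10.35
tcp_pos: [0.6027, -0.2931, 0.0683]
orientation: [2.883, 1.245, -0.004]
ft_force: [-8.6, -1.1, 0.7]
grip_width: 0.0346
grasp_force: 31.1
```

```bash
python3 - <<'E'
from h import *
st()
E
```

```text
t 10.35 w [ 602.7 -293.1   68.3] m [20.3  2.9 68.3] yawY -43.3 tilt [-0.002 -0.002 -1.   ] Fm [-6.7  5.5  0.7] g 0.03464565717426486 31.110522150993347
```

Request:
{"op": "carry_out", "data": {
  "plan": [
    [0, 0, 0, 0],
    [0, 0, 0, 0],
    [0, 0, 0, 0],
    [0, 0, 0, 0],
    [0, 0, 0, 0],
    [0, 0, 0, 0]
  ],
  "hand": 75
}}

```text
time: 10.85
tcp_pos: [0.6047, -0.2906, 0.0687]
orientation: [2.882, 1.249, 0.002]
ft_force: [-0.4, -0.5, 0.2]
grip_width: 0.0753
grasp_force: 0.0
```

Request:
{"op": "carry_out", "data": {
  "plan": [
    [7, 7, 10, 0],
    [14, 15, 25, 0],
    [14, 15, 25, 0],
    [14, 15, 25, 0],
    [14, 15, 25, 0],
    [0, 0, 0, 0],
    [0, 0, 0, 0]
  ]
}}

```text
time: 11.43
tcp_pos: [0.6696, -0.2212, 0.1812]
orientation: [2.878, 1.253, 0.007]
ft_force: [0.3, -0.9, -0.5]
grip_width: 0.0752
grasp_force: 0.0
```

```bash
python3 - <<'E'
from h import *
st()
im,d=eyes.camera('scene'); im2,d2=eyes.camera('side'); np.savez('s5.npz',im=im,d=d,**eyes.calibration('scene'))
a=cv2.resize(im[130:220,220:310],(400,400),interpolation=cv2.INTER_CUBIC); b=cv2.resize(im2[160:230,215:285],(400,400),interpolation=cv2.INTER_CUBIC)
cv2.imwrite('pics/s5.png',np.hstack([a,b]))
E
```

```text
t 11.43 w [ 669.6 -221.2  181.2] m [118.5   3.3 181.2] yawY -43.0 tilt [ 0.005 -0.    -1.   ] Fm [-0.5 -0.8 -0.5] g 0.07520278530654947 0.0
```

View pics/s5.png

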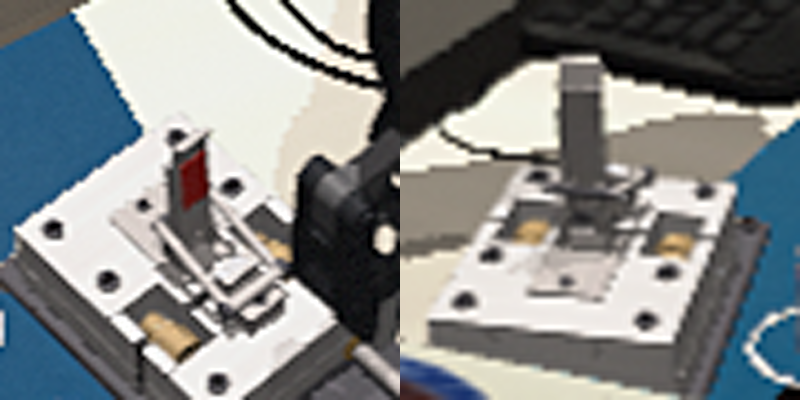

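```bash
python3 - <<'E'
from h import *
z=np.load('s5.npz');d=z['d']
for v in range(182,206):
    print(v,' '.join('%d,%d,%d'%tuple(M(px2w(z,u,v,d[v,u])).round()) if d[v,u]>0 else '-' for u in range(264,288,2)))
im=z['im']; cv2.imwrite('pics/s6.png',cv2.resize(im[175:210,255:295],(800,700),interpolation=cv2.INTER_CUBIC)[:600])
E
```

```text
182 -12,1,71 -13,7,64 -15,15,54 -14,18,52 -17,26,41 2,14,74 5,16,74 -15,42,27 -8,40,37 -5,42,38 -1,43,42 108,-67,266
183 -19,8,54 -15,9,57 -14,14,52 -14,18,49 -16,26,39 3,13,72 6,15,73 -9,35,38 -10,42,29 -5,43,34 -1,44,37 109,-67,265
184 -18,7,52 -15,10,52 -12,12,53 -10,15,53 -10,20,48 -16,31,30 7,14,73 -5,31,42 -1,33,44 -4,42,33 0,43,35 108,-67,261
185 -15,4,54 -13,8,53 -11,10,53 -8,13,54 -8,18,49 -5,21,49 9,12,73 11,15,72 0,32,42 4,33,47 4,39,41 108,-67,259
186 -15,4,52 -11,6,54 -9,9,53 -6,11,55 -4,15,53 9,8,73 11,10,74 12,14,71 1,31,42 5,32,45 7,36,43 109,-67,257
187 -12,2,53 -10,4,53 -6,7,55 -7,12,48 -4,15,50 10,6,73 11,11,69 13,13,70 16,16,69 6,32,43 10,33,45 109,-67,255
188 -12,1,51 -8,3,53 -6,6,53 -3,9,53 10,1,75 12,4,74 15,7,75 16,11,71 17,15,69 20,18,69 11,32,45 109,-67,253
189 -9,-2,54 -6,1,53 -5,5,52 9,-3,75 11,0,75 13,3,73 16,6,74 8,19,51 19,13,69 21,16,69 24,19,69 109,-67,251
190 3,-12,73 -5,0,53 -3,3,52 10,-4,74 12,0,72 16,1,75 17,5,72 9,18,50 20,13,67 22,15,68 106,-68,245 109,-67,247
191 5,-14,74 -3,-2,53 9,-8,74 11,-5,73 14,-2,73 16,1,72 13,9,61 10,17,49 22,10,70 24,1
[... 893 characters left out ...]
5 31,12,50 34,15,51
200 7,-16,49 11,-14,51 19,-17,63 24,-17,70 24,-12,65 26,-9,63 28,-5,61 31,-3,62 31,2,58 30,8,50 33,10,51 36,13,52
201 10,-19,51 11,-15,48 15,-13,51 24,-17,66 22,-9,55 26,-9,60 30,-8,63 30,-2,58 31,2,54 32,6,51 35,9,50 37,12,51
202 11,-19,49 14,-18,52 16,-14,50 24,-17,63 20,-8,49 27,-9,57 30,-7,60 30,-2,54 32,1,52 34,4,52 36,8,50 39,10,52
203 10,-19,46 15,-18,50 18,-16,52 20,-13,51 23,-10,50 27,-9,54 31,-8,58 31,-2,51 32,1,49 35,4,50 38,6,50 41,8,53
204 10,-19,41 16,-19,49 21,-19,54 22,-15,51 24,-11,49 27,-9,50 31,-8,54 32,-3,50 34,0,49 37,2,50 39,5,51 42,7,52
205 11,-19,39 16,-20,46 20,-18,49 25,-18,54 25,-12,48 29,-11,51 30,-7,49 34,-6,51 36,-2,50 38,1,50 41,4,49 44,5,52
```

View pics/s6.png

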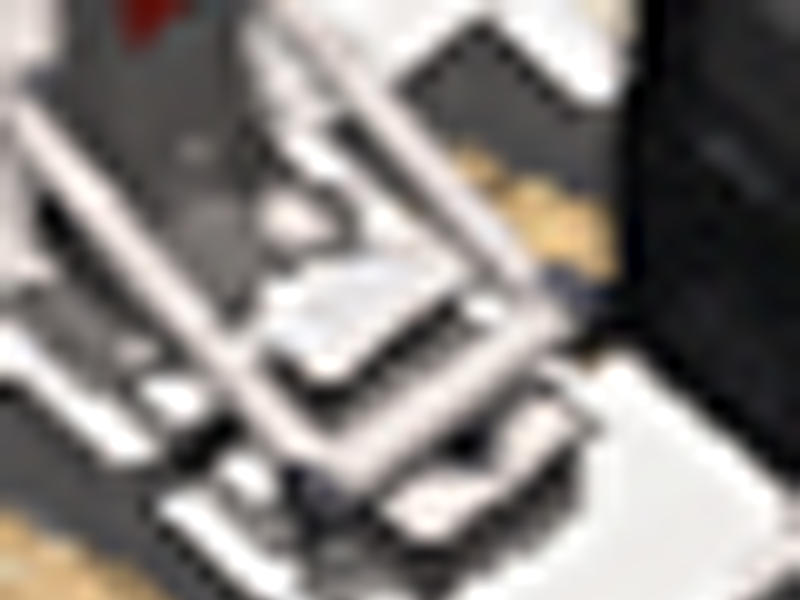

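The loop's bar lies on the foot behind the lip, running from (330,470) to (560,320), and the lever is upright at its stop. I'll shut the fingers and go to the front of the handle.

Request:
{"op": "carry_out", "data": {
  "plan": [
    [-24.5, -26.7, 0, 0],
    [-24.5, -26.7, 0, 0],
    [-24.5, -26.7, 0, 0],
    [0, 0, 0, 0],
    [0, 0, -23, 0],
    [0, 0, -23, 0],
    [0, 0, -23, 0],
    [0, 0, 0, 0]
  ],
  "hand": 0
}}

```text
time: 12.2
tcp_pos: [0.5888, -0.3033, 0.1031]
orientation: [-2.877, -1.243, 0.012]
ft_force: [-1.3, 0.3, -0.5]
grip_width: -0.0003
grasp_force: 0.0
```

```bash
python3 - <<'E'
from h import *
st()
E
```

```text
t 12.2 w [ 588.8 -303.3  103.1] m [  3.4   6.  103.1] yawY -43.3 tilt [-0.01   0.004 -1.   ] Fm [-0.7  1.1 -0.5] g -0.0002856466996837904 0.0
```

Request:
{"op": "carry_out", "data": {
  "plan": [
    [0, 0, 0, 0],
    [-2.7, -2.9, 0, 0],
    [-2.7, -2.9, 0, 0],
    [-2.7, -2.9, 0, 0],
    [0, 0, 0, 0]
  ]
}}

```text
time: 12.62
tcp_pos: [0.5853, -0.314, 0.1106]
orientation: [2.882, 1.246, 0.001]
ft_force: [0.1, -0.1, -0.7]
grip_width: 0.0002
grasp_force: 0.0
```

```bash
python3 - <<'E'
from h import *
st()
E
```

```text
t 12.62 w [ 585.3 -314.   110.6] m [ -6.9   1.3 110.6] yawY -43.2 tilt [ 0.001 -0.002 -1.   ] Fm [ 0.  -0.1 -0.7] g 0.00019286161629855742 0.0001982111946574605
```

Request:
{"op": "carry_out", "data": {
  "plan": [
    [-2.3, -2.4, 0, 0],
    [-2.3, -2.4, 0, 0],
    [-3.1, -3.3, -1, 0],
    [-3.1, -3.3, -1.3, 0],
    [0, 0, 0, 0]
  ]
}}

```text
time: 13.03
tcp_pos: [0.5736, -0.3253, 0.1068]
orientation: [2.883, 1.246, -0.002]
ft_force: [0.1, 0.2, -0.7]
grip_width: 0.0002
grasp_force: 0.1
```

```bash
python3 - <<'E'
from h import *
st()
E
```

```text
t 13.03 w [ 573.6 -325.3  106.8] m [-23.1   2.1 106.8] yawY -43.2 tilt [-0.001 -0.001 -1.   ] Fm [ 0.2  0.1 -0.7] g 0.00023249875885510658 0.1299289270536974
```

Request:
{"op": "carry_out", "data": {
  "plan": [
    [-2.7, -2.9, -1.5, 0],
    [-2.7, -2.9, -1.8, 0],
    [-2.5, -2.7, -2.6, 0],
    [0, 0, 0, 0]
  ]
}}

```text
time: 13.37
tcp_pos: [0.5665, -0.3327, 0.1008]
orientation: [-2.883, -1.248, -0.0]
ft_force: [0.5, 0.8, 2.0]
grip_width: 0.0001
grasp_force: 1.1
```

```bash
python3 - <<'E'
from h import *
st()
im,d=eyes.camera('scene'); im2,d2=eyes.camera('side')
a=cv2.resize(im[130:220,220:310],(400,400),interpolation=cv2.INTER_CUBIC); b=cv2.resize(im2[160:230,215:285],(400,400),interpolation=cv2.INTER_CUBIC)
cv2.imwrite('pics/s7.png',np.hstack([a,b]))
E
```

```text
t 13.37 w [ 566.5 -332.7  100.8] m [-33.4   2.2 100.8] yawY -43.2 tilt [ 0.  0. -1.] Fm [1.  0.2 2. ] g 6.449877347088615e-05 1.051705910358578
```

View pics/s7.png

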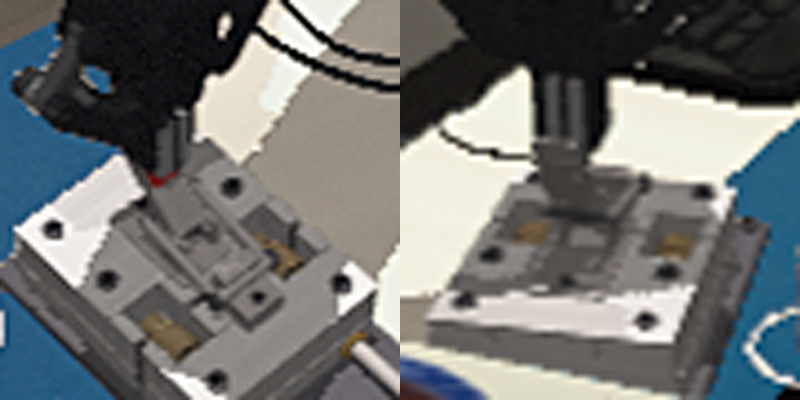

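Request:
{"op": "carry_out", "data": {
  "plan": [
    [-2.7, -2.9, -2.5, 0],
    [-2.2, -2.3, -3, 0],
    [-2.1, -2.2, -3.5, 0],
    [0, 0, 0, 0]
  ]
}}

```text
time: 13.8
tcp_pos: [0.5597, -0.3398, 0.0915]
orientation: [-2.883, -1.248, -0.001]
ft_force: [2.0, 1.6, 1.7]
grip_width: -0.0004
grasp_force: 1.2
```

```bash
python3 - <<'E'
from h import *
st()
E
```

```text
t 13.8 w [ 559.7 -339.8   91.5] m [-43.1   2.3  91.5] yawY -43.2 tilt [ 0.  0. -1.] Fm [ 2.5 -0.4  1.7] g -0.0004102603657953235 1.1523392423987389
```

Request:
{"op": "carry_out", "data": {
  "plan": [
    [-1.5, -1.7, -3, 0],
    [-1.5, -1.7, -3, 0],
    [-0.9, -1.0, -3.5, 0],
    [-0.9, -1.0, -3.5, 0],
    [0, 0, 0, 0]
  ]
}}

```text
time: 14.22
tcp_pos: [0.553, -0.3462, 0.0775]
orientation: [-2.882, -1.246, 0.005]
ft_force: [-0.5, 0.3, 0.1]
grip_width: 0.0007
grasp_force: 0.0
```

```bash
python3 - <<'E'
from h import *
st()
E
```

```text
t 14.22 w [ 553.  -346.2   77.5] m [-52.5   2.8  77.5] yawY -43.2 tilt [-0.003 -0.    -1.   ] Fm [-0.1  0.6  0.1] g 0.0007356806935573327 1.731028549667446e-09
```

Request:
{"op": "carry_out", "data": {
  "plan": [
    [0, 0, -2.5, 0],
    [0, 0, -2.5, 0],
    [0, 0, -2, 0],
    [0, 0, -1, 0],
    [0, 0, -1, 0],
    [0, 0, 0, 0]
  ]
}}

```text
time: 14.72
tcp_pos: [0.5545, -0.3455, 0.0711]
orientation: [2.883, 1.248, -0.002]
ft_force: [-3.1, 0.2, 7.9]
grip_width: 0.0002
grasp_force: 4.0
```

```bash
python3 - <<'E'
from h import *
st()
E
```

```text
t 14.72 w [ 554.5 -345.5   71.1] m [-50.9   2.2  71.1] yawY -43.2 tilt [-0.001 -0.001 -1.   ] Fm [-2.   2.4  7.9] g 0.00019845802662273702 3.9610341272782534
```

Contact at z = 71 mm, so the handle lies flat. I'll retreat upward and check with depth.

Request:
{"op": "carry_out", "data": {
  "plan": [
    [0, 0, 15, 0],
    [0, 0, 30, 0],
    [0, 0, 35, 0],
    [20, 20, 20, 0],
    [25, 25, 10, 0],
    [25, 25, 0, 0],
    [25, 25, 0, 0],
    [0, 0, 0, 0]
  ]
}}

```text
time: 15.38
tcp_pos: [0.6553, -0.2408, 0.1806]
orientation: [-2.874, -1.262, -0.01]
ft_force: [0.4, 1.9, 0.4]
grip_width: -0.0002
grasp_force: 0.0
```

```bash
python3 - <<'E'
from h import *
st()
c=eyes.calibration('scene');im,d=eyes.camera('scene')
v,u=np.mgrid[140:240,212:322]; D=d[140:240,212:322]
P=(np.stack([(u-c['cx'])/c['fx']*D,(v-c['cy'])/c['fy']*D,D],-1)-c['t'])@c['R']
m=np.array([M(p) for p in P.reshape(-1,3)]); m=m[(abs(m[:,1])<9)&(m[:,0]>-95)&(m[:,0]<70)]
for x in range(-90,60,5):
    q=m[(abs(m[:,0]-x)<2.5)]; q=q[q[:,2]<170]
    if len(q): print(x,len(q),np.percentile(q[:,2],[50,95]).round(1))
h=np.array([M(p) for p in P.reshape(-1,3)]); h=h[(abs(abs(h[:,1])-35)<10)&(abs(h[:,2]-50)<3)&(h[:,0]>-90)&(h[:,0]<70)];print('back edge',np.percentile(h[:,0],[0,1,99,100]))
E
```

```text
t 15.38 w [ 655.3 -240.8  180.6] m [ 94.4   0.3 180.6] yawY -42.6 tilt [ 0.004  0.005 -1.   ] Fm [1.7 1.  0.4] g -0.00019071011124852273 0.0
-85 12 [74.1 75.9]
-80 23 [73.5 75.5]
-75 30 [70.9 73.5]
-70 25 [70.9 73.8]
-65 33 [70.8 74.2]
-60 28 [70.8 73.6]
-55 29 [71.1 73.5]
-50 28 [71.9 73.9]
-45 31 [71.  73.2]
-40 24 [70.8 73.2]
-35 26 [70.8 73.8]
-30 23 [71.3 72.4]
-25 26 [71.2 72.8]
-20 33 [70.7 73. ]
-15 41 [64.1 70.9]
-10 21 [53.1 61.8]
-5 13 [52.1 53.8]
0 1 [53.2 53.2]
5 8 [71.8 73.6]
10 23 [73.4 74.8]
15 44 [68.  73.8]
20 26 [62.3 63.8]
25 24 [62.6 65.3]
30 49 [54.2 63.2]
35 21 [50.6 52.9]
40 22 [51.  53.1]
45 47 [47.7 52.5]
50 69 [22.8 49.2]
55 22 [10.3 13.7]
back edge [-77.79660164 -76.13282098  47.79009037  48.85454291]
```

```bash
python3 -c "
from h import *
print(robot.finish_job())"
```

```text
the job is handed in; nothing more can be done
None
```

The mould is closed and handed in at about 15 s, though the judge's verdict wasn't returned: the sliding half sits on its seal (pressed with about 12 N), the loop is hooked under the keeper's lip, and the lever lies flat and stayed down once released.

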